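# Load the laser-marking fixture in reverse order

### The job

The laser marks the fixture from its far end, so load it back to front: move the four brass parts from the plywood tray to the steel marking fixture, one on each round rest, in reverse order. The part nearest the robot in the tray goes on the rest farthest from the robot, the next one on the rest before that, and so on, until the part farthest from the robot stands on the nearest rest. Stand each part upright on the middle of its rest and let go.

Things in the scene. Friction and masses are not known exactly. Their poses are not given: they have to be found in the camera images.
- cylinder_mid (a point): Plain upright round brass cylinder, 34 mm diameter, 50 mm high. About 300 g. This point is its centre, half-way up (25 mm above its underside); its z is up. It stands, at any small turn, on its own white disc in the plywood tray at the start.
- hexagon_mid (a point): Upright hexagonal brass prism, 32 mm across flats (36.9 mm across corners), 46 mm high; two of its flats face along its own +x and -x, the others at 60 degree steps. About 280 g. This point is its centre, half-way up (23 mm above its underside); its z is up. It stands, at any small turn, on its own white disc in the plywood tray at the start.
- square_mid (a point): Upright square brass block, 30 x 30 mm, 54 mm high; its flats face along its own x and y. About 320 g. This point is its centre, half-way up (27 mm above its underside); its z is up. It stands, at any small turn, on its own white disc in the plywood tray at the start.
- flanged_mid (a point): Flanged brass spigot, 56 mm high in all: a round foot flange 44 mm in diameter and 12 mm thick, and on it a thinner round stem, 28 mm in diameter, from 12 mm up to the top. Grip the stem. About 300 g. This point is its centre, half-way up (28 mm above its underside); its z is up. It stands, at any small turn, on its own white disc in the plywood tray at the start.
- tray: Fixed plywood tray, 332 x 104 mm, floor 10 mm thick with a rim 14 mm high, in which the parts stand at the start. Origin: centre of its underside (8 mm above the work surface, on the perforated plate). Its x runs along the row and points away from the robot (within about 20 degrees); the four places in the row are at x = -105, -35, 35 and 105 mm, y = 0. Which part is in which place varies.
- seat_cylinder: Fixed white plastic disc, 54 mm in diameter, 10 mm thick, on the tray floor: the one on which the cylinder part stands at the start (within 6 mm of its middle), so it still marks that part's place in the row when the part is gone. Origin: centre of its underside.
- seat_hexagon: Fixed white plastic disc, 54 mm in diameter, 10 mm thick, on the tray floor: the one on which the hexagon part stands at the start (within 6 mm of its middle), so it still marks that part's place in the row when the part is gone. Origin: centre of its underside.
- seat_square: Fixed white plastic disc, 54 mm in diameter, 10 mm thick, on the tray floor: the one on which the square part stands at the start (within 6 mm of its middle), so it still marks that part's place in the row when the part is gone. Origin: centre of its underside.
- seat_flanged: Fixed white plastic disc, 54 mm in diameter, 10 mm thick, on the tray floor: the one on which the flanged part stands at the start (within 6 mm of its middle), so it still marks that part's place in the row when the part is gone. Origin: centre of its underside.
- fixture: Fixed steel marking fixture: a bare bar 320 x 70 mm, 10 mm thick, carrying four round dark steel rests, each 50 mm in diameter and 10 mm high, flat-topped, with their tops 20 mm above the origin. Origin: centre of the bar's underside (8 mm above the work surface). Its x runs along the row and points away from the robot (within about 20 degrees); the rests' centres are at x = -105, -35, 35 and 105 mm, y = 0. It is on the left or on the right, the tray on the other side.
There are look-alikes about, which are no part of the job. Leave any orange or pink look-alike of the part that bears flanged_mid alone. What is shaped like the part that bears cylinder_mid but blue is not meant.

How it is judged:
By the outcome, as a careful person would: the job done as asked, in the order asked, and still so for the second after the job is handed in, with the robot touching nothing.
It also fails if it takes over 128 s, if anything falls off the work surface, if the arm or the gripper's body presses on something with over 40 N, if the wrist force passes 120 N, or if a joint passes its speed limit or range.

### The arm

A 6-joint arm with a two-finger parallel gripper is mounted at the origin on the work surface. World frame = base frame: x ahead of the robot, y to its left, z up, the work surface at z = 0. Lengths are in mm, angles in rad, forces in N, time in s.
With the tool pointing down it reaches from about 350 to 875 mm from the base axis. Payload 4.2 kg.
Tool frame: the origin (TCP) lies midway between the tips of the shut fingers; the grasp point (between the pads) lies 19 mm behind it; z points along the fingers, y is the line along which they close (so a half turn about z gives the same grasp; the last joint's range is limited). The gripper opens to 85 mm and grips with 20 to 120 N. Pads are 22 mm wide; open, the fingers measure 114 mm over their backs; the gripper's body (76 mm by 85 mm) begins 54 mm behind the grasp point. The pads swing forward as they close: fully open they stand 13 mm farther back than shut.
Start: joints at [-0.899, 0.385, 0.008, 0, -1.194, -0.259], TCP at [250.747, -572.473, 231.312] pointing down, gripper open.
Joint ranges: [-3.14, 3.14], [-1.21, 2.06], [-1.07, 1.41], [-3.16, 2.05], [-2.99, -0.16], [-3.1, 3.1]. Speed limits (rad/s): [2.79, 2.79, 3.14, 3.14, 3.14, 3.14].

### API

Orientations are given as a unit quaternion [x, y, z, w].
In Python, from bench import arm gives the robot as it stands.
- The arm moves only by the tool send_rows, never from a script. Its argument "targets" is a list of rows, each an object of numbers: "gripper": the gripper command: -1 is fully open, 1 is shut, values between are in proportion; "x", "y", "z": the shift along the tool's x, y, z in cm; "ax", "ay", "az": the turn, a rotation vector about the tool's x, y, z in degrees. A call has 1 to 5 rows; each row shifts and turns the commanded pose from where the row before left it, along the tool's axes as they then stand; what a row does not reach is not made up. A row lasts 1/12 s, in which the tool goes at most 41.7 mm and 7.16 degrees, less where a joint would pass 70% of its speed; a pose out of reach is approached as far as the arm can. A call is refused whole if a number of a shift passes 4.17 or a number of a turn 7.16, either way. A call with a gripper value outside its range is refused whole. The fingers move at their own pace and stop on an object; the grip force is fixed at half the most. Time passes only in rows, so rows that do not move let the fingers close. It gives the time, the measured TCP pose, the force, the opening and the grip force at its end, in the units of the state.
- arm.read_state(): the state, without advancing time (a new reading comes with each control period).
- arm.get_image(name): name is "scene" or "top" or "wrist"; returns (picture, depth): 400x640x3 uint8, red, green, blue; 400x640 float32, mm along the optical axis (not along the pixel's ray), 0 where there is no reading.
- arm.camera_model(name): a dict with "fx", "fy", "cx", "cy" (pixels), "distortion" ([k1, k2, p1, p2, k3] as OpenCV has them; the pictures are not rectified), "cam_to_world" (4x4, takes a point from camera to world coordinates). Camera axes: x right, y down, z forward; pixel columns grow to the right and rows downward; lengths in mm; the calibration is good to about 2 mm. A picture is of the moment at which its call begins: read the wrist's pose just before it. camera_model takes no time and is no camera call; for the wrist camera it gives the pose at the moment of the call.
- arm.job_done(): hands the job in; it is judged then, once.
Trained networks look in the newest picture that a camera, given by its name, has taken for a name from the list of things; names that differ only in an ending like _2 or _b are one class to them, and where a whole thing is asked for, a point or a joint stands for the part that bears it (a point fixed in the world has none). Each returns a list of dicts, best first, with "score" (0 to 1); they miss things now and then, are a little off and sometimes report something else, mostly with a low value. They report only what shows in the picture. A call takes as long as a camera call. They do not tell look-alikes from the thing itself.
- arm.boxes_of(camera, thing): "rect" ([left, top, width, height] in pixels, round what is visible of it).
The state is a dict: "clock": time; "joints": joint angles; "joint_vel": joint speeds; "joint_efforts": joint torques, N m; "position": TCP position; "ee_rot": TCP orientation; "contact_force": force on the tool from outside, world axes, zero at the start; "wrist_torque": the same for the moment, N m; "gripper_width": finger opening in mm; "grasp_force": force on a finger pad.
Only numpy, scipy, OpenCV 4.12 (cv2) and the standard library are available. Lean on these libraries where they do the work, as an engineer would, in place of code of your own. Each camera call takes 0.05 s, during which the arm holds its last target. There are 200 camera calls.

## Working session

There is one attempt and no reset: what is moved stays moved. The work goes in short steps, Python scripts to look and compute and a tool call to move; the robot and the scene stay as the last step left them, time stands still between calls to the robot, and variables do not carry over. Pictures are saved under pics/ and viewed, at most 14 in all, crops included, and the job is handed in when it is done.

Besides the shell and the picture viewer there is one more tool, called after "Request:" as name([rows], argument=value, ...), one row to a line, values as JSON. send_rows: Moves the arm, as the interface text tells. Its arguments: {"type":"object","properties":{"targets":{"type":"array"}},"required":["targets"]}

```bash
mkdir -p pics; ls; python3 - <<'E'
from bench import arm
import cv2
for c in("top","scene"):
    im,d=arm.get_image(c); cv2.imwrite(f"pics/{c}0.png",im[:,:,::-1])
    import numpy as np
    m=arm.camera_model(c); print(c,{k:np.round(v,3).tolist() for k,v in m.items() if k!='x'} )
    for t in("cylinder_mid","hexagon_mid","square_mid","flanged_mid","tray","fixture"):
        print(t,[(np.round(b["rect"]).tolist(),round(b["score"],2)) for b in arm.boxes_of(c,t)])
print(arm.read_state())
E
```

```text
pics
top {'fx': 482.256, 'fy': 482.256, 'cx': 324.406, 'cy': 200.774, 'distortion': [0.05, 0.0, 0.0, 0.0, 0.0], 'cam_to_world': [[-0.029, -0.996, 0.085, 360.438], [-1.0, 0.028, -0.01, -155.381], [0.007, -0.085, -0.996, 1281.909], [0.0, 0.0, 0.0, 1.0]]}
cylinder_mid [([434.0, 138.0, 18.0, 17.0], 0.67), ([297.0, 124.0, 13.0, 13.0], 0.66)]
hexagon_mid [([301.0, 144.0, 13.0, 18.0], 0.63)]
square_mid [([312.0, 201.0, 10.0, 20.0], 0.57)]
flanged_mid [([441.0, 208.0, 19.0, 16.0], 0.64), ([329.0, 266.0, 20.0, 16.0], 0.62), ([306.0, 175.0, 15.0, 18.0], 0.61), ([310.0, 202.0, 17.0, 20.0], 0.37)]
tray [([284.0, 108.0, 53.0, 130.0], 0.91)]
fixture [([174.0, 116.0, 47.0, 118.0], 0.9)]
scene {'fx': 493.178, 'fy': 493.178, 'cx': 312.303, 'cy': 192.771, 'distortion': [-0.091, 0.0, 0.0, 0.0, 0.0], 'cam_to_world': [[0.326, 0.794, -0.513, 1019.649], [0.945, -0.268, 0.187, -359.087], [0.011, -0.546, -0.838, 991.389], [0.0, 0.0, 0.0, 1.0]]}
cylinder_mid [([174.0, 294.0, 20.0, 21.0], 0.89), ([349.0, 255.0, 19.0, 22.0], 0.77), ([342.0, 264.0, 27.0, 20.0], 0.38)]
hexagon_mid [([333.0, 227.0, 18.0, 25.0], 0.
[... 286 characters left out ...]
': array([-8.99379200e-01,  3.84670164e-01,  7.91052201e-03, -4.85329785e-05,
       -1.19399881e+00, -2.58552605e-01]), 'joint_vel': array([ 0.00041983,  0.00150039, -0.00171599,  0.00049996,  0.00124447,
       -0.00096671]), 'joint_efforts': array([ 8.99252045e-04, -3.91949379e+01,  1.88580698e+01,  4.18974057e+00,
       -3.56440978e-04, -1.75287676e-05]), 'position': array([ 250.77000034, -572.45918139,  231.32701936]), 'ee_rot': array([-2.04960482e-01,  9.78770249e-01, -6.80727213e-06,  2.86595890e-05]), 'contact_force': array([ 0.50092481, -1.0320582 , -0.09721877]), 'wrist_torque': array([-0.01857648,  0.00717843, -0.00184408]), 'grasp_force': 0.0, 'gripper_width': 85.29923582168408}
```

```bash
python3 - <<'E'
import cv2
a=cv2.imread("pics/top0.png")[90:300,160:480]; b=cv2.imread("pics/scene0.png")[120:330,130:500]
cv2.imwrite("pics/top1.png",cv2.resize(a,None,fx=2.5,fy=2.5,interpolation=3)); cv2.imwrite("pics/scene1.png",cv2.resize(b,None,fx=2.1,fy=2.1,interpolation=3))
E
```

```text
(no output)
```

View pics/top1.png

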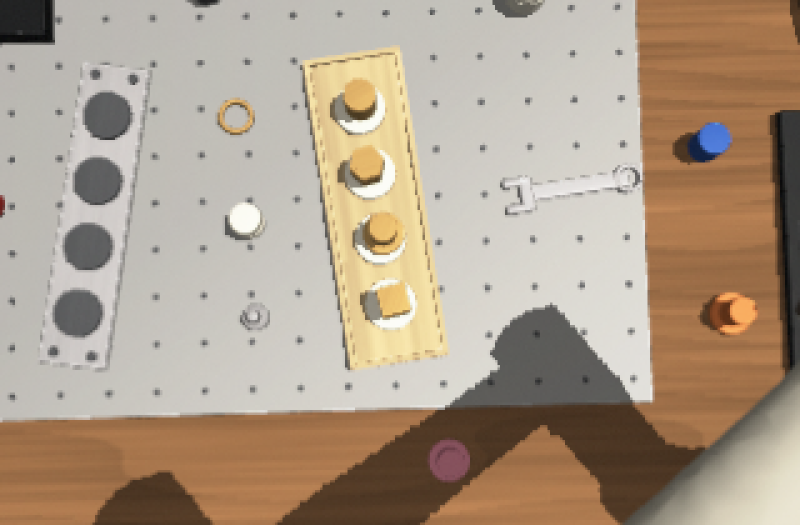

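View pics/scene1.png

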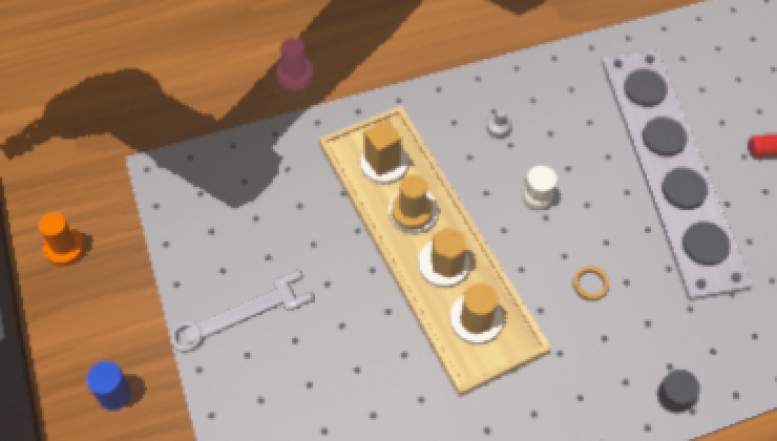

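Seen in the top crop: the brass parts in the tray are, near to far, square (312,210), flanged (313,183), hexagon (307,154) and cylinder (303,130). The look-alikes, the orange (450,216) and pink (339,274) flanged and the blue cylinder (443,146), are all outside the tray. The fixture is on the left (+y), around (197,175).

```bash
cat >h.py <<'E'
from bench import arm
import cv2, numpy as np
from scipy.spatial.transform import Rotation as R
def rays(c,uv,m=None):
    m=m or arm.camera_model(c); K=np.array([[m['fx'],0,m['cx']],[0,m['fy'],m['cy']],[0,0,1.]])
    p=cv2.undistortPoints(np.array(uv,float).reshape(-1,1,2),K,np.array(m['distortion'],float)).reshape(-1,2)
    return np.c_[p,np.ones(len(p))],np.array(m['cam_to_world'])
def onplane(c,uv,z,m=None):
    p,T=rays(c,uv,m); d=p@T[:3,:3].T; return T[:3,3]+d*((z-T[2,3])/d[:,2])[:,None]
def cloud(c,dep,m=None):
    v,u=np.nonzero(dep>0); p,T=rays(c,np.c_[u,v],m)
    return u,v,(p*dep[v,u][:,None])@T[:3,:3].T+T[:3,3]
def proj(c,P,m=None):
    m=m or arm.camera_model(c); K=np.array([[m['fx'],0,m['cx']],[0,m['fy'],m['cy']],[0,0,1.]])
    Ti=np.linalg.inv(np.array(m['cam_to_world'])); rv,_=cv2.Rodrigues(Ti[:3,:3])
    return cv2.projectPoints(np.array(P,float).reshape(-1,1,3),rv,Ti[:3,3],K,np.array(m['distortion'],float))[0].reshape(-1,2)
def go(P,yaw=None):
    """tool-frame deltas to world target P (mm->cm), yaw=world angle (deg) of closing line"""
    s=arm.read_state(); r=R.from_quat(s['ee_rot']).as_matrix()
    print('t',round(s['clock'],2),'pos',np.round(s['position'],1),'z',np.round(r[:,2],3),'cl yaw',round(np.degrees(np.arctan2(r[1,1],r[0,1])),2),
      'w',round(s['gripper_width'],1),'F',np.round(s['contact_force'],1),'gf',round(s['grasp_force'],1))
    if P is not None: print('  delta tool cm',np.round(r.T@(np.array(P)-s['position'])/10,3))
    if yaw is not None:
        a=np.degrees(np.arctan2(r[1,1],r[0,1])); d=(yaw-a+90)%180-90; print('  az',round(-d,2))
E
python3 - <<'E'
from h import *
print('seat tops z28?',)
im,d=arm.get_image('top')
u,v,P=cloud('top',d)
z=P[:,2]
for n,(a,b,c,e),lo,hi in(('fix',(170,110,225,240),23,33),('tray parts',(284,108,340,240),66,95)):
    m=(u>a)&(u<c)&(v>b)&(v<e)&(z>lo)&(z<hi)
    msk=np.zeros(d.shape,np.uint8); msk[v[m],u[m]]=1
    k,l,st,ce=cv2.connectedComponentsWithStats(msk)
    for i in range(1,k):
        if st[i,4]>12:
            q=l[v,u]==i; q&=m; print(n,st[i].tolist(),P[q].mean(0).round(1))
T=np.array(arm.camera_model('wrist')['cam_to_world']); s=arm.read_state()
r=R.from_quat(s['ee_rot']).as_matrix(); print('cam in tool',(r.T@(T[:3,3]-s['position'])).round(1)); print((r.T@T[:3,:3]).round(3)); m=arm.camera_model('wrist');print(m['fx'],m['cx'],m['cy'],m['distortion'])
print(r.round(3))
g=im[:,:,0].astype(int)
# dark rests by colour
msk=((im.max(2)<95)).astype(np.uint8); msk[:, :170]=0; msk[:,225:]=0;msk[:112]=0;msk[240:]=0
k,l,st,ce=cv2.connectedComponentsWithStats(msk)
for i in range(1,k):
    if st[i,4]>100: print('rest',st[i].tolist(),onplane('top',[ce[i]],28).round(1))
E
```

```text
seat tops z28?
fix [193, 126, 20, 20, 282] [648.  147.   28.6]
fix [189, 152, 21, 20, 289] [579.2 157.8  28.6]
fix [185, 178, 21, 21, 301] [511.1 168.6  28.5]
fix [180, 205, 22, 19, 277] [441.8 180.4  28.5]
tray parts [297, 121, 14, 14, 144] [ 650.7 -119.6   78.4]
tray parts [300, 148, 14, 14, 144] [ 582.4 -124.9   74.1]
tray parts [308, 175, 11, 12, 101] [ 513.9 -139.6   83.5]
tray parts [310, 202, 15, 15, 149] [ 442.6 -148.1   82.2]
cam in tool [ 6.970e+01 -1.000e-01 -1.422e+02]
[[-0.    -0.961 -0.278]
 [ 1.    -0.     0.   ]
 [-0.    -0.278  0.961]]
321.4533719867644 320.2531391921238 194.34598795392304 [-0.06432995  0.          0.          0.          0.        ]
[[-0.916 -0.401  0.   ]
 [-0.401  0.916 -0.   ]
 [-0.    -0.    -1.   ]]
rest [194, 127, 18, 19, 170] [[644.4 149.8  28. ]]
rest [190, 155, 19, 17, 106] [[574.  163.7  28. ]]
```

Request:
send_rows([
  {"gripper":-1,"x":-3.4,"y":2.1},
  {"gripper":-1,"x":-3.4,"y":2.1},
  {"gripper":-1,"x":-3.4,"y":2.1},
  {"gripper":-1,"x":-3.4,"y":2.1},
  {"gripper":-1,"x":-3.4,"y":2.1},
])

```text
$.targets[0]: bad value
```

Request:
send_rows([
  {"gripper":-1,"x":-3.4,"y":2.1},
  {"gripper":-1,"x":-3.4,"y":2.1},
  {"gripper":-1,"x":-3.4,"y":2.1},
  {"gripper":-1,"x":-3.4,"y":2.1},
  {"gripper":-1,"x":-3.4,"y":2.1},
])

```text
$.targets[0]: bad value
```

Request:
send_rows([
  {"gripper":-1,"x":-3.4,"y":2.1},
  {"gripper":-1,"x":-3.4,"y":2.1},
  {"gripper":-1,"x":-3.4,"y":2.1,"az":5.3},
  {"gripper":-1,"az":5.3},
  {"gripper":-1,"az":5.2},
])

```text
$.targets[0]: bad value
```

Request:
send_rows([
  {"gripper":-1},
  {"gripper":-1},
])

```text
$.targets[0]: bad value
```

```bash
python3 - <<'E'
from h import *
go(None); im,d=arm.get_image('wrist'); m=arm.camera_model('wrist')
cv2.imwrite('pics/w1.png',im[:,:,::-1])
u,v,P=cloud('wrist',d,m)
z=P[:,2]
for c,h in(((650.7,-119.6),78),((582.4,-124.9),74),((513.9,-139.6),84),((442.6,-148.1),82)):
    q=(np.hypot(P[:,0]-c[0],P[:,1]-c[1])<30)&(abs(z-h)<4)
    if q.sum()<20: print(c,q.sum()); continue
    pts=P[q]; (cx,cy),sz,a=cv2.minAreaRect(pts[:,:2].astype(np.float32)); e=cv2.minEnclosingCircle(pts[:,:2].astype(np.float32))
    print(q.sum(),'mean',pts.mean(0).round(1),'rect',np.round((cx,cy,*sz,a),1),'circ',np.round((*e[0],e[1]),1))
    # hexagon
    t=np.arange(0,180,1.); w=[np.ptp(pts[:,:2]@[np.cos(np.radians(k)),np.sin(np.radians(k))]) for k in t]; print('  min widths at',t[np.argsort(w)[:6]],np.sort(w)[:3].round(1),'max',max(w).round(1))
E
```

```text
t 0.75 pos [ 250.8 -572.5  231.3] z [ 0. -0. -1.] cl yaw 113.65 w 85.4 F [-0.7 -0.7 -0.5] gf 0.0
(650.7, -119.6) 0
(582.4, -124.9) 0
(513.9, -139.6) 0
(442.6, -148.1) 0
```

View pics/w1.png

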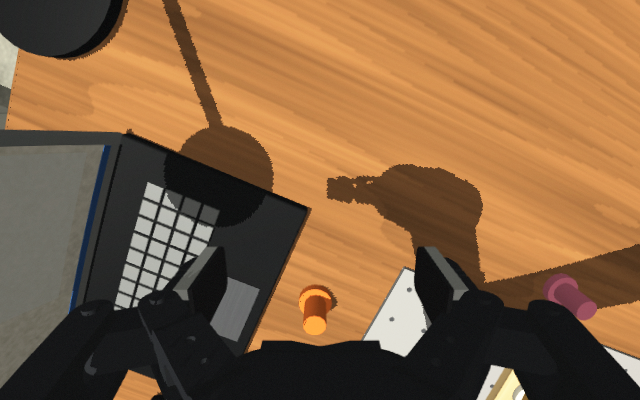

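The rows were refused, probably because every key has to be given.

Request:
send_rows([
  {"gripper":-1,"x":-3.55,"y":2.1,"z":0,"ax":0,"ay":0,"az":0},
  {"gripper":-1,"x":-3.55,"y":2.1,"z":0,"ax":0,"ay":0,"az":0},
  {"gripper":-1,"x":-3.55,"y":2.1,"z":0,"ax":0,"ay":0,"az":0},
  {"gripper":-1,"x":-3.55,"y":2.1,"z":0,"ax":0,"ay":0,"az":0},
  {"gripper":-1,"x":-3.55,"y":2.1,"z":0,"ax":0,"ay":0,"az":0},
])

```text
clock: 1.22
position: [371.9, -403.6, 231.5]
ee_rot: [-0.205, 0.979, -0.0, 0.0]
contact_force: [1.7, 0.5, -0.5]
gripper_width: 85.5
grasp_force: 0.0
```

Request:
send_rows([
  {"gripper":-1,"x":-3.55,"y":2.1,"z":0,"ax":0,"ay":0,"az":0},
  {"gripper":-1,"x":-3.55,"y":2.1,"z":0,"ax":0,"ay":0,"az":0},
  {"gripper":-1,"x":-3.55,"y":2.1,"z":0,"ax":0,"ay":0,"az":0},
  {"gripper":-1,"x":-3.55,"y":2.1,"z":0,"ax":0,"ay":0,"az":0},
  {"gripper":-1,"x":-3.55,"y":2.1,"z":0,"ax":0,"ay":0,"az":0},
])

```text
clock: 1.63
position: [492.6, -235.8, 231.8]
ee_rot: [-0.205, 0.979, -0.0, 0.0]
contact_force: [0.6, -1.5, -0.5]
gripper_width: 85.5
grasp_force: 0.0
```

Request:
send_rows([
  {"gripper":-1,"x":-3.55,"y":2.1,"z":0,"ax":0,"ay":0,"az":0},
  {"gripper":-1,"x":-3.55,"y":2.1,"z":0,"ax":0,"ay":0,"az":0},
  {"gripper":-1,"x":-3.55,"y":2.1,"z":0,"ax":0,"ay":0,"az":5.3},
  {"gripper":-1,"x":0,"y":0,"z":0,"ax":0,"ay":0,"az":5.3},
  {"gripper":-1,"x":0,"y":0,"z":0,"ax":0,"ay":0,"az":5.2},
])

```text
clock: 2.05
position: [565.3, -134.9, 230.9]
ee_rot: [-0.068, 0.998, 0.0, -0.0]
contact_force: [-0.9, -0.3, 0.3]
gripper_width: 85.7
grasp_force: 0.0
```

Request:
send_rows([
  {"gripper":-1,"x":0,"y":0,"z":0,"ax":0,"ay":0,"az":0},
  {"gripper":-1,"x":0,"y":0,"z":0,"ax":0,"ay":0,"az":0},
])

```text
clock: 2.22
position: [564.0, -137.1, 231.3]
ee_rot: [-0.07, 0.998, 0.0, -0.0]
contact_force: [-0.5, -0.4, -0.3]
gripper_width: 85.9
grasp_force: 0.0
```

```bash
cat > tops.py <<'E'
from h import *
import sys
go(None); im,d=arm.get_image('wrist'); m=arm.camera_model('wrist')
cv2.imwrite('pics/%s.png'%sys.argv[1],im[:,:,::-1]); np.savez(sys.argv[1],d=d,**{k:np.array(x) for k,x in m.items()})
u,v,P=cloud('wrist',d,m)
z=P[:,2]
for n,c,h in(('cyl',(650.7,-119.6),78),('hex',(582.4,-124.9),74),('fla',(513.9,-139.6),84),('sq',(442.6,-148.1),82)):
    q=(np.hypot(P[:,0]-c[0],P[:,1]-c[1])<30)&(abs(z-h)<4)
    if q.sum()<20: print(c,q.sum()); continue
    pts=P[q]; (cx,cy),sz,a=cv2.minAreaRect(pts[:,:2].astype(np.float32)); e=cv2.minEnclosingCircle(pts[:,:2].astype(np.float32))
    print(n,q.sum(),'mean',pts.mean(0).round(1),'rect',np.round((cx,cy,*sz,a),1),'circ',np.round((*e[0],e[1]),1))
    t=np.arange(0,180,1.); w=[np.ptp(pts[:,:2]@[np.cos(np.radians(k)),np.sin(np.radians(k))]) for k in t]; print('  min widths at',t[np.argsort(w)[:6]],np.sort(w)[:3].round(1),'max',max(w).round(1))
E
python3 tops.py w2
```

```text
t 2.22 pos [ 564.  -137.1  231.3] z [-0. -0. -1.] cl yaw 98.0 w 85.9 F [-0.5 -0.4 -0.3] gf 0.0
cyl 789 mean [ 649.5 -121.5   77.7] rect [ 650.3 -121.4   33.1   32.9    9.2] circ [ 650.3 -121.    17.1]
  min widths at [140. 139. 141. 138. 142. 137.] [32.8 32.8 32.8] max 33.9
hex 925 mean [ 581.2 -126.9   73.6] rect [ 581.8 -126.6   36.3   32.1   45.7] circ [ 581.7 -126.7   18.2]
  min widths at [136.  77. 137. 135.  76. 138.] [32.1 32.1 32.2] max 36.5
fla 766 mean [ 513.  -141.4   83.7] rect [ 513.  -141.1   27.1   26.8    9.2] circ [ 513.1 -141.4   13.9]
  min widths at [ 98.  99.  97. 100. 101. 102.] [26.7 26.8 26.8] max 27.7
sq 1351 mean [ 441.8 -150.4   81.5] rect [ 441.6 -150.4   31.1   29.7   12.9] circ [ 441.9 -150.6   20.5]
  min widths at [103. 104. 102. 105. 101. 106.] [29.7 29.8 30. ] max 41.0
```

View pics/w2.png

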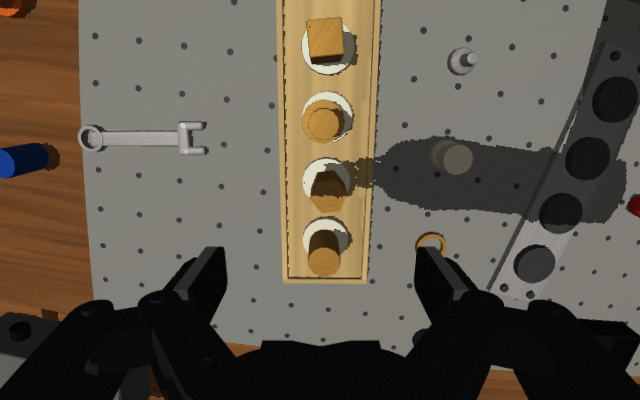

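The wrist view shows, top to bottom, square (326,40), flanged (323,120), hexagon (327,190) and cylinder (324,258), with the measured heights matching. The rests also show at right (615,100) to (535,263).

```bash
python3 - <<'E'
from h import *
f=np.load('w2.npz'); m={k:f[k] for k in f.files if k!='d'}; d=f['d']
u,v,P=cloud('wrist',d,m)
for c in((648,147),(579.2,157.8),(511,168.6),(441.8,180.4)):
    q=(np.hypot(P[:,0]-c[0],P[:,1]-c[1]+2)<31)&(P[:,2]>24.5)&(P[:,2]<33)
    e=cv2.minEnclosingCircle(P[q][:,:2].astype(np.float32)); print(q.sum(),P[q].mean(0).round(1),np.round((*e[0],e[1]),1))
go((441.7,-150.4,110),103)
E
```

```text
1097 [647.  143.7  27.7] [648.  145.1  26. ]
1228 [578.2 154.3  27.7] [579.2 155.7  25.9]
1382 [509.4 165.   27.7] [509.4 165.9  25.6]
1489 [440.6 175.7  27.6] [440.8 177.4  26.1]
t 2.27 pos [ 563.8 -137.4  231.4] z [ 0. -0. -1.] cl yaw 97.96 w 85.6 F [ 0.1 -0.4 -0.1] gf 0.0
  delta tool cm [12.274  0.407 12.137]
  az -5.04
```

Request:
send_rows([
  {"gripper":-1,"x":4.09,"y":0.14,"z":0,"ax":0,"ay":0,"az":0},
  {"gripper":-1,"x":4.09,"y":0.13,"z":0,"ax":0,"ay":0,"az":0},
  {"gripper":-1,"x":4.09,"y":0.13,"z":0,"ax":0,"ay":0,"az":-5.0},
  {"gripper":-1,"x":0,"y":0,"z":4.0,"ax":0,"ay":0,"az":0},
  {"gripper":-1,"x":0,"y":0,"z":4.0,"ax":0,"ay":0,"az":0},
])

```text
clock: 2.68
position: [442.0, -151.0, 154.9]
ee_rot: [-0.112, 0.994, -0.001, 0.006]
contact_force: [0.7, 0.9, -0.7]
gripper_width: 85.2
grasp_force: 0.0
```

Request:
send_rows([
  {"gripper":-1,"x":0,"y":0,"z":3.0,"ax":0,"ay":0,"az":0},
  {"gripper":-1,"x":0,"y":0,"z":0,"ax":0,"ay":0,"az":0},
  {"gripper":-1,"x":0,"y":0,"z":0,"ax":0,"ay":0,"az":0},
])

```text
clock: 2.93
position: [441.2, -150.7, 121.1]
ee_rot: [-0.112, 0.994, -0.0, -0.001]
contact_force: [0.9, 0.2, -0.5]
gripper_width: 85.4
grasp_force: 0.0
```

```bash
python3 - <<'E'
from h import *
go((441.7,-150.4,36),103)
E
```

```text
t 2.93 pos [ 441.2 -150.7  121.1] z [-0.003 -0.001 -1.   ] cl yaw 102.88 w 85.4 F [ 0.9  0.2 -0.5] gf 0.0
  delta tool cm [-0.076  0.017  8.507]
  az -0.12
```

Very accurate. Next I descend, close, and lift once the grip checks out.

Request:
send_rows([
  {"gripper":-1,"x":0,"y":0,"z":3.0,"ax":0,"ay":0,"az":0},
  {"gripper":-1,"x":0,"y":0,"z":3.0,"ax":0,"ay":0,"az":0},
  {"gripper":-1,"x":0,"y":0,"z":2.5,"ax":0,"ay":0,"az":0},
  {"gripper":-1,"x":0,"y":0,"z":0,"ax":0,"ay":0,"az":0},
  {"gripper":1,"x":0,"y":0,"z":0,"ax":0,"ay":0,"az":0},
])

```text
clock: 3.35
position: [443.3, -150.4, 37.4]
ee_rot: [-0.112, 0.994, -0.0, 0.0]
contact_force: [1.0, -0.6, 0.5]
gripper_width: 75.4
grasp_force: 0.0
```

Request:
send_rows([
  {"gripper":1,"x":0,"y":0,"z":0,"ax":0,"ay":0,"az":0},
  {"gripper":1,"x":0,"y":0,"z":0,"ax":0,"ay":0,"az":0},
  {"gripper":1,"x":0,"y":0,"z":0,"ax":0,"ay":0,"az":0},
  {"gripper":1,"x":0,"y":0,"z":0,"ax":0,"ay":0,"az":0},
  {"gripper":1,"x":0,"y":0,"z":0,"ax":0,"ay":0,"az":0},
])

```text
clock: 3.77
position: [443.2, -150.1, 38.0]
ee_rot: [-0.112, 0.994, -0.0, 0.002]
contact_force: [-0.6, 1.3, 8.3]
gripper_width: 29.4
grasp_force: 60.1
```

Request:
send_rows([
  {"gripper":1,"x":0,"y":0,"z":0,"ax":0,"ay":0,"az":0},
  {"gripper":1,"x":0,"y":0,"z":0,"ax":0,"ay":0,"az":0},
  {"gripper":1,"x":0,"y":0,"z":0,"ax":0,"ay":0,"az":0},
])

```text
clock: 4.02
position: [443.2, -150.1, 38.0]
ee_rot: [-0.112, 0.994, -0.0, 0.002]
contact_force: [-0.6, 1.5, 8.7]
gripper_width: 29.4
grasp_force: 60.1
```

Request:
send_rows([
  {"gripper":1,"x":0,"y":0,"z":-4.0,"ax":0,"ay":0,"az":0},
  {"gripper":1,"x":0,"y":0,"z":-4.0,"ax":0,"ay":0,"az":0},
  {"gripper":1,"x":-2.94,"y":2.68,"z":0,"ax":0,"ay":0,"az":0},
  {"gripper":1,"x":-2.94,"y":2.68,"z":0,"ax":0,"ay":0,"az":0},
  {"gripper":1,"x":-2.94,"y":2.68,"z":0,"ax":0,"ay":0,"az":0},
])

```text
clock: 4.43
position: [510.1, -51.2, 117.4]
ee_rot: [-0.111, 0.994, 0.0, 0.001]
contact_force: [0.9, -0.4, -3.8]
gripper_width: 28.9
grasp_force: 60.9
```

Request:
send_rows([
  {"gripper":1,"x":-2.94,"y":2.68,"z":0,"ax":0,"ay":0,"az":0},
  {"gripper":1,"x":-2.94,"y":2.68,"z":0,"ax":0,"ay":0,"az":0},
  {"gripper":1,"x":-2.94,"y":2.68,"z":0,"ax":0,"ay":0,"az":0},
  {"gripper":1,"x":-2.94,"y":2.68,"z":0,"ax":0,"ay":0,"az":0},
  {"gripper":1,"x":-2.94,"y":2.68,"z":0,"ax":0,"ay":0,"az":0},
])

```text
clock: 4.85
position: [623.4, 112.9, 115.7]
ee_rot: [-0.112, 0.994, 0.0, -0.001]
contact_force: [1.0, -0.6, -2.3]
gripper_width: 29.5
grasp_force: 60.9
```

Request:
send_rows([
  {"gripper":1,"x":-2.94,"y":2.68,"z":0,"ax":0,"ay":0,"az":5.5},
  {"gripper":1,"x":0,"y":0,"z":0,"ax":0,"ay":0,"az":5.5},
  {"gripper":1,"x":0,"y":0,"z":0,"ax":0,"ay":0,"az":5.5},
  {"gripper":1,"x":0,"y":0,"z":0,"ax":0,"ay":0,"az":5.5},
  {"gripper":1,"x":0,"y":0,"z":0,"ax":0,"ay":0,"az":0},
])

```text
clock: 5.27
position: [645.2, 144.1, 115.1]
ee_rot: [0.08, 0.997, -0.0, -0.001]
contact_force: [-1.6, 0.4, -3.5]
gripper_width: 29.3
grasp_force: 60.8
```

Request:
send_rows([
  {"gripper":1,"x":0,"y":0,"z":0,"ax":0,"ay":0,"az":0},
  {"gripper":1,"x":0,"y":0,"z":0,"ax":0,"ay":0,"az":0},
])

```text
clock: 5.43
position: [645.8, 143.7, 116.0]
ee_rot: [0.079, 0.997, -0.0, -0.0]
contact_force: [-0.5, -0.8, -3.0]
gripper_width: 29.4
grasp_force: 60.8
```

```bash
cat > rests.py <<'E'
from h import *
import sys
go(None); im,d=arm.get_image('wrist'); m=arm.camera_model('wrist')
cv2.imwrite('pics/%s.png'%sys.argv[1],im[:,:,::-1])
u,v,P=cloud('wrist',d,m)
for c in((647.5,144.5),(578.7,155),(509.5,165.5),(440.7,176.5)):
    q=(np.hypot(P[:,0]-c[0],P[:,1]-c[1])<31)&(P[:,2]>24)&(P[:,2]<33)
    if q.sum()<30: continue
    e=cv2.minEnclosingCircle(P[q][:,:2].astype(np.float32)); print(q.sum(),P[q].mean(0).round(1),np.round((*e[0],e[1]),1))
    s=np.unique(P[q][:,2].round(0),return_counts=True)
E
python3 rests.py w3
```

```text
t 5.43 pos [645.8 143.7 116. ] z [-0.001 -0.    -1.   ] cl yaw 80.95 w 29.4 F [-0.5 -0.8 -3. ] gf 60.8
2489 [641.9 146.8  27.8] [647.5 146.1  24.9]
4064 [578.3 156.6  27.7] [578.7 156.5  25. ]
2034 [522.  165.1  27.7] [513.3 166.7  24.5]
```

View pics/w3.png

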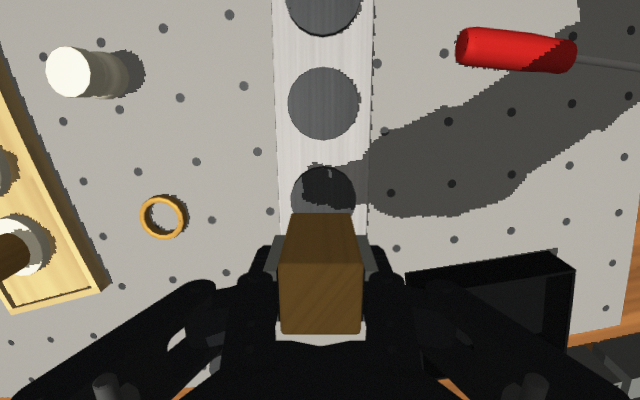

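The held square shows at (320,270), upright, with the rests measured at radius 25 as they should be. Next I place it.

Request:
send_rows([
  {"gripper":1,"x":-0.29,"y":0.26,"z":2.5,"ax":0,"ay":0,"az":0},
  {"gripper":1,"x":0,"y":0,"z":2.5,"ax":0,"ay":0,"az":0},
  {"gripper":1,"x":0,"y":0,"z":1.2,"ax":0,"ay":0,"az":0},
  {"gripper":1,"x":0,"y":0,"z":0.8,"ax":0,"ay":0,"az":0},
  {"gripper":1,"x":0,"y":0,"z":0,"ax":0,"ay":0,"az":0},
])

```text
clock: 5.9
position: [648.4, 145.4, 44.4]
ee_rot: [0.08, 0.997, -0.001, -0.002]
contact_force: [-0.5, -0.1, -3.2]
gripper_width: 29.3
grasp_force: 60.7
```

Request:
send_rows([
  {"gripper":1,"x":0,"y":0,"z":0.2,"ax":0,"ay":0,"az":0},
  {"gripper":1,"x":0,"y":0,"z":0.2,"ax":0,"ay":0,"az":0},
  {"gripper":1,"x":0,"y":0,"z":0.2,"ax":0,"ay":0,"az":0},
  {"gripper":1,"x":0,"y":0,"z":0,"ax":0,"ay":0,"az":0},
  {"gripper":1,"x":0,"y":0,"z":0,"ax":0,"ay":0,"az":0},
])

```text
clock: 6.32
position: [649.7, 146.1, 40.9]
ee_rot: [0.08, 0.997, 0.0, 0.0]
contact_force: [-0.7, -0.4, -2.8]
gripper_width: 29.5
grasp_force: 60.7
```

```bash
python3 - <<'E'
from h import *
go((649.1,145.8,38),81)
E
```

```text
t 6.32 pos [649.7 146.1  40.9] z [ 0.001  0.    -1.   ] cl yaw 80.85 w 29.5 F [-0.7 -0.4 -2.8] gf 60.7
  delta tool cm [ 0.054 -0.043  0.291]
  az -0.15
```

Request:
send_rows([
  {"gripper":1,"x":0.05,"y":-0.04,"z":0.1,"ax":0,"ay":0,"az":0},
  {"gripper":1,"x":0,"y":0,"z":0.1,"ax":0,"ay":0,"az":0},
  {"gripper":1,"x":0,"y":0,"z":0.1,"ax":0,"ay":0,"az":0},
  {"gripper":1,"x":0,"y":0,"z":0,"ax":0,"ay":0,"az":0},
  {"gripper":1,"x":0,"y":0,"z":0,"ax":0,"ay":0,"az":0},
])

```text
clock: 6.73
position: [649.0, 145.8, 38.1]
ee_rot: [0.08, 0.997, 0.0, 0.0]
contact_force: [-2.3, -0.8, 2.4]
gripper_width: 29.3
grasp_force: 61.3
```

Request:
send_rows([
  {"gripper":-1,"x":0,"y":0,"z":0,"ax":0,"ay":0,"az":0},
  {"gripper":-1,"x":0,"y":0,"z":0,"ax":0,"ay":0,"az":0},
  {"gripper":-1,"x":0,"y":0,"z":0,"ax":0,"ay":0,"az":0},
  {"gripper":-1,"x":0,"y":0,"z":0,"ax":0,"ay":0,"az":0},
  {"gripper":-1,"x":0,"y":0,"z":0,"ax":0,"ay":0,"az":0},
])

```text
clock: 7.15
position: [649.1, 145.8, 37.3]
ee_rot: [0.08, 0.997, 0.0, 0.0]
contact_force: [-0.4, -0.3, -0.4]
gripper_width: 85.1
grasp_force: 0.0
```

Request:
send_rows([
  {"gripper":-1,"x":0,"y":0,"z":-2.5,"ax":0,"ay":0,"az":0},
  {"gripper":-1,"x":0,"y":0,"z":-4.0,"ax":0,"ay":0,"az":0},
  {"gripper":-1,"x":0,"y":0,"z":-4.0,"ax":0,"ay":0,"az":0},
  {"gripper":-1,"x":0,"y":0,"z":0,"ax":0,"ay":0,"az":0},
  {"gripper":-1,"x":0,"y":0,"z":0,"ax":0,"ay":0,"az":0},
])

```text
clock: 7.57
position: [650.7, 146.5, 146.1]
ee_rot: [0.08, 0.997, 0.002, 0.003]
contact_force: [-0.3, 0.1, -0.2]
gripper_width: 85.3
grasp_force: 0.0
```

```bash
cat > chk.py <<'E'
from h import *
import sys
# chk.py cam x y topz : footprint of the top
c,x,y,h=sys.argv[1],*map(float,sys.argv[2:5])
go(None); im,d=arm.get_image(c); m=arm.camera_model(c); u,v,P=cloud(c,d,m)
q=(np.hypot(P[:,0]-x,P[:,1]-y)<28)&(abs(P[:,2]-h)<4); p=P[q]; e=cv2.minEnclosingCircle(p[:,:2].astype(np.float32))
print(q.sum(),'top',p.mean(0).round(1),'zsd',p[:,2].std().round(2),'circ',np.round((*e[0],e[1]),1),'rect',cv2.minAreaRect(p[:,:2].astype(np.float32)))
E
python3 chk.py wrist 647.6 146 82; python3 - <<'E'
from h import *
go((513,-141.2,120),98)
E
```

```text
t 7.57 pos [650.7 146.5 146.1] z [ 0.007  0.003 -1.   ] cl yaw 80.87 w 85.3 F [-0.3  0.1 -0.2] gf 0.0
1706 top [645.  146.1  79.1] zsd 0.57 circ [645.1 145.7  20. ] rect ((645.0881958007812, 146.05389404296875), (29.58220100402832, 29.849796295166016), 80.22819519042969)
t 7.62 pos [649.1 146.  143.4] z [ 0.002  0.001 -1.   ] cl yaw 80.83 w 85.2 F [ 0.4 -0.8 -0.7] gf 0.0
  delta tool cm [  8.869 -30.524   2.269]
  az -17.17
```

```bash
python3 chk.py wrist 647.6 146 82; python3 rests.py w4
```

```text
t 7.62 pos [649.1 146.  143.4] z [ 0.002  0.001 -1.   ] cl yaw 80.83 w 85.2 F [ 0.4 -0.8 -0.7] gf 0.0
1890 top [645.9 146.3  80. ] zsd 0.65 circ [646.4 146.2  20.3] rect ((646.218017578125, 146.1133270263672), (29.969892501831055, 29.98883819580078), 81.43982696533203)
t 7.67 pos [648.3 145.6 141.8] z [-0.001  0.    -1.   ] cl yaw 80.83 w 85.4 F [-0.1 -0.1  0.4] gf 0.0
930 [636.6 146.   26.9] [647.2 145.7  24.8]
3323 [577.6 156.4  26.8] [578.  156.2  24.9]
2110 [518.5 165.2  26.8] [510.5 166.6  24.5]
```

Request:
send_rows([
  {"gripper":-1,"x":1.1,"y":-3.81,"z":0,"ax":0,"ay":0,"az":0},
  {"gripper":-1,"x":1.1,"y":-3.81,"z":0,"ax":0,"ay":0,"az":0},
  {"gripper":-1,"x":1.1,"y":-3.81,"z":0,"ax":0,"ay":0,"az":0},
  {"gripper":-1,"x":1.1,"y":-3.81,"z":0,"ax":0,"ay":0,"az":0},
  {"gripper":-1,"x":1.1,"y":-3.81,"z":0,"ax":0,"ay":0,"az":0},
])

```text
clock: 8.13
position: [562.3, -35.1, 140.5]
ee_rot: [0.079, 0.997, -0.0, -0.002]
contact_force: [0.5, -0.9, -1.0]
gripper_width: 85.3
grasp_force: 0.0
```

Request:
send_rows([
  {"gripper":-1,"x":1.1,"y":-3.81,"z":0,"ax":0,"ay":0,"az":0},
  {"gripper":-1,"x":1.1,"y":-3.81,"z":0,"ax":0,"ay":0,"az":0},
  {"gripper":-1,"x":1.1,"y":-3.79,"z":0,"ax":0,"ay":0,"az":-5.7},
  {"gripper":-1,"x":0,"y":0,"z":0,"ax":0,"ay":0,"az":-5.7},
  {"gripper":-1,"x":0,"y":0,"z":0,"ax":0,"ay":0,"az":-5.7},
])

```text
clock: 8.55
position: [511.4, -143.1, 140.8]
ee_rot: [-0.07, 0.998, 0.0, -0.002]
contact_force: [0.3, 0.9, 0.3]
gripper_width: 85.2
grasp_force: 0.0
```

Request:
send_rows([
  {"gripper":-1,"x":0,"y":0,"z":2.2,"ax":0,"ay":0,"az":0},
  {"gripper":-1,"x":0,"y":0,"z":0,"ax":0,"ay":0,"az":0},
  {"gripper":-1,"x":0,"y":0,"z":0,"ax":0,"ay":0,"az":0},
])

```text
clock: 8.8
position: [512.0, -141.1, 118.4]
ee_rot: [-0.069, 0.998, 0.0, -0.003]
contact_force: [1.2, 0.1, 0.6]
gripper_width: 85.6
grasp_force: 0.0
```

```bash
python3 chk.py wrist 513 -141.2 84; python3 - <<'E'
from h import *
go((513,-141.2,44),98)
E
```

```text
t 8.8 pos [ 512.  -141.1  118.4] z [-0.006 -0.    -1.   ] cl yaw 97.92 w 85.6 F [1.2 0.1 0.6] gf 0.0
1652 top [ 513.6 -141.4   84.6] zsd 0.88 circ [ 514.5 -141.4   14.1] rect ((514.4762573242188, -141.18585205078125), (27.529521942138672, 26.828758239746094), 9.174307823181152)
t 8.85 pos [ 513.  -141.   119.4] z [-0.003 -0.    -1.   ] cl yaw 97.95 w 85.4 F [0.4 0.2 0.2] gf 0.0
  delta tool cm [-0.016 -0.017  7.543]
  az -0.05
```

Request:
send_rows([
  {"gripper":-1,"x":0,"y":0,"z":2.5,"ax":0,"ay":0,"az":0},
  {"gripper":-1,"x":0,"y":0,"z":2.5,"ax":0,"ay":0,"az":0},
  {"gripper":-1,"x":0,"y":0,"z":2.5,"ax":0,"ay":0,"az":0},
  {"gripper":-1,"x":0,"y":0,"z":0,"ax":0,"ay":0,"az":0},
  {"gripper":-1,"x":0,"y":0,"z":0,"ax":0,"ay":0,"az":0},
])

```text
clock: 9.27
position: [513.4, -140.9, 45.0]
ee_rot: [-0.07, 0.998, -0.0, -0.001]
contact_force: [-0.3, -0.1, 0.3]
gripper_width: 85.5
grasp_force: 0.0
```

Request:
send_rows([
  {"gripper":1,"x":0,"y":0,"z":0,"ax":0,"ay":0,"az":0},
  {"gripper":1,"x":0,"y":0,"z":0,"ax":0,"ay":0,"az":0},
  {"gripper":1,"x":0,"y":0,"z":0,"ax":0,"ay":0,"az":0},
  {"gripper":1,"x":0,"y":0,"z":0,"ax":0,"ay":0,"az":0},
  {"gripper":1,"x":0,"y":0,"z":0,"ax":0,"ay":0,"az":0},
])

```text
clock: 9.68
position: [514.2, -141.1, 46.5]
ee_rot: [-0.07, 0.998, -0.0, 0.001]
contact_force: [-1.7, 0.2, 2.7]
gripper_width: 26.7
grasp_force: 59.2
```

Request:
send_rows([
  {"gripper":1,"x":0,"y":0,"z":0,"ax":0,"ay":0,"az":0},
  {"gripper":1,"x":0,"y":0,"z":0,"ax":0,"ay":0,"az":0},
])

```text
clock: 9.85
position: [514.3, -141.1, 46.4]
ee_rot: [-0.07, 0.998, -0.0, 0.001]
contact_force: [-0.9, 0.2, 5.4]
gripper_width: 27.0
grasp_force: 58.8
```

```bash
python3 - <<'E'
from h import *
go((513,-141.2,44),98)
go((578.6,156.5,116),81)
E
```

```text
t 9.85 pos [ 514.3 -141.1   46.4] z [ 0.002 -0.    -1.   ] cl yaw 97.98 w 27.0 F [-0.9  0.2  5.4] gf 58.8
  delta tool cm [0.129 0.008 0.244]
  az -0.02
t 9.85 pos [ 514.3 -141.1   46.4] z [ 0.002 -0.    -1.   ] cl yaw 97.98 w 27.0 F [-0.9  0.2  5.4] gf 58.8
  delta tool cm [-10.511  28.576  -6.954]
  az 16.98
```

Request:
send_rows([
  {"gripper":1,"x":0,"y":0,"z":-3.5,"ax":0,"ay":0,"az":0},
  {"gripper":1,"x":0,"y":0,"z":-3.5,"ax":0,"ay":0,"az":0},
  {"gripper":1,"x":-1.32,"y":3.57,"z":0,"ax":0,"ay":0,"az":0},
  {"gripper":1,"x":-1.32,"y":3.57,"z":0,"ax":0,"ay":0,"az":0},
  {"gripper":1,"x":-1.32,"y":3.57,"z":0,"ax":0,"ay":0,"az":0},
])

```text
clock: 10.27
position: [537.4, -28.6, 115.4]
ee_rot: [-0.068, 0.998, 0.0, -0.0]
contact_force: [0.2, -0.4, -3.7]
gripper_width: 26.8
grasp_force: 60.1
```

Request:
send_rows([
  {"gripper":1,"x":-1.32,"y":3.57,"z":0,"ax":0,"ay":0,"az":0},
  {"gripper":1,"x":-1.32,"y":3.57,"z":0,"ax":0,"ay":0,"az":0},
  {"gripper":1,"x":-1.32,"y":3.57,"z":0,"ax":0,"ay":0,"az":0},
  {"gripper":1,"x":-1.32,"y":3.57,"z":0,"ax":0,"ay":0,"az":0},
  {"gripper":1,"x":-1.34,"y":3.59,"z":0,"ax":0,"ay":0,"az":5.7},
])

```text
clock: 10.68
position: [577.9, 158.3, 114.2]
ee_rot: [-0.019, 1.0, -0.0, -0.001]
contact_force: [1.2, -0.7, -2.8]
gripper_width: 26.7
grasp_force: 60.1
```

Request:
send_rows([
  {"gripper":1,"x":0,"y":0,"z":0,"ax":0,"ay":0,"az":5.7},
  {"gripper":1,"x":0,"y":0,"z":0,"ax":0,"ay":0,"az":5.6},
  {"gripper":1,"x":0,"y":0,"z":0,"ax":0,"ay":0,"az":0},
  {"gripper":1,"x":0,"y":0,"z":0,"ax":0,"ay":0,"az":0},
  {"gripper":1,"x":0,"y":0,"z":0,"ax":0,"ay":0,"az":0},
])

```text
clock: 11.1
position: [578.3, 156.1, 114.7]
ee_rot: [0.078, 0.997, -0.0, -0.001]
contact_force: [-0.7, 0.0, -3.4]
gripper_width: 26.5
grasp_force: 60.3
```

```bash
python3 rests.py w5; python3 - <<'E'
from h import *
go((579.3,156.4,46.4),81)
E
```

```text
t 11.1 pos [578.3 156.1 114.7] z [-0.001 -0.    -1.   ] cl yaw 81.03 w 26.5 F [-0.7  0.  -3.4] gf 60.3
1847 [568.7 158.1  27.8] [578.5 156.6  24.8]
4127 [509.1 167.2  27.8] [509.6 167.2  25. ]
1844 [454.  175.7  27.7] [446.2 177.2  23.9]
t 11.15 pos [578.5 156.1 115. ] z [-0.001 -0.    -1.   ] cl yaw 81.0 w 26.9 F [-1.4 -0.3 -2.7] gf 60.3
  delta tool cm [-0.076  0.045  6.858]
  az -0.0
```

Request:
send_rows([
  {"gripper":1,"x":-0.08,"y":0.05,"z":2.5,"ax":0,"ay":0,"az":0},
  {"gripper":1,"x":0,"y":0,"z":2.5,"ax":0,"ay":0,"az":0},
  {"gripper":1,"x":0,"y":0,"z":1.2,"ax":0,"ay":0,"az":0},
  {"gripper":1,"x":0,"y":0,"z":0,"ax":0,"ay":0,"az":0},
  {"gripper":1,"x":0,"y":0,"z":0,"ax":0,"ay":0,"az":0},
])

```text
clock: 11.57
position: [579.7, 156.4, 53.0]
ee_rot: [0.079, 0.997, -0.0, -0.0]
contact_force: [1.3, 0.7, -3.2]
gripper_width: 26.7
grasp_force: 60.3
```

Request:
send_rows([
  {"gripper":1,"x":0,"y":0,"z":0.2,"ax":0,"ay":0,"az":0},
  {"gripper":1,"x":0,"y":0,"z":0.2,"ax":0,"ay":0,"az":0},
  {"gripper":1,"x":0,"y":0,"z":0.1,"ax":0,"ay":0,"az":0},
  {"gripper":1,"x":0,"y":0,"z":0,"ax":0,"ay":0,"az":0},
  {"gripper":1,"x":0,"y":0,"z":0,"ax":0,"ay":0,"az":0},
])

```text
clock: 11.98
position: [579.9, 157.2, 48.8]
ee_rot: [0.079, 0.997, 0.0, 0.0]
contact_force: [0.2, -0.1, -3.6]
gripper_width: 26.5
grasp_force: 60.3
```

Request:
send_rows([
  {"gripper":1,"x":0.05,"y":-0.06,"z":0.1,"ax":0,"ay":0,"az":0},
  {"gripper":1,"x":0,"y":0,"z":0.1,"ax":0,"ay":0,"az":0},
  {"gripper":1,"x":0,"y":0,"z":0.05,"ax":0,"ay":0,"az":0},
  {"gripper":1,"x":0,"y":0,"z":0,"ax":0,"ay":0,"az":0},
  {"gripper":1,"x":0,"y":0,"z":0,"ax":0,"ay":0,"az":0},
])

```text
clock: 12.4
position: [579.1, 156.6, 46.5]
ee_rot: [0.079, 0.997, -0.0, 0.0]
contact_force: [-2.6, -0.6, 4.3]
gripper_width: 26.8
grasp_force: 61.0
```

Request:
send_rows([
  {"gripper":-1,"x":0,"y":0,"z":0,"ax":0,"ay":0,"az":0},
  {"gripper":-1,"x":0,"y":0,"z":0,"ax":0,"ay":0,"az":0},
  {"gripper":-1,"x":0,"y":0,"z":0,"ax":0,"ay":0,"az":0},
  {"gripper":-1,"x":0,"y":0,"z":0,"ax":0,"ay":0,"az":0},
  {"gripper":-1,"x":0,"y":0,"z":0,"ax":0,"ay":0,"az":0},
])

```text
clock: 12.82
position: [579.3, 156.6, 45.7]
ee_rot: [0.079, 0.997, 0.0, 0.0]
contact_force: [1.2, 0.1, 0.5]
gripper_width: 84.3
grasp_force: 0.0
```

Request:
send_rows([
  {"gripper":-1,"x":0,"y":0,"z":-2.5,"ax":0,"ay":0,"az":0},
  {"gripper":-1,"x":0,"y":0,"z":-4.0,"ax":0,"ay":0,"az":0},
  {"gripper":-1,"x":0,"y":0,"z":-3.0,"ax":0,"ay":0,"az":0},
  {"gripper":-1,"x":0,"y":0,"z":0,"ax":0,"ay":0,"az":0},
  {"gripper":-1,"x":0,"y":0,"z":0,"ax":0,"ay":0,"az":0},
])

```text
clock: 13.23
position: [580.3, 157.2, 143.1]
ee_rot: [0.079, 0.997, 0.002, 0.002]
contact_force: [0.6, -0.7, -0.5]
gripper_width: 85.2
grasp_force: 0.0
```

Request:
send_rows([
  {"gripper":-1,"x":0,"y":0,"z":0,"ax":0,"ay":0,"az":0},
  {"gripper":-1,"x":0,"y":0,"z":0,"ax":0,"ay":0,"az":0},
])

```text
clock: 13.4
position: [578.2, 156.1, 139.3]
ee_rot: [0.079, 0.997, -0.001, -0.001]
contact_force: [0.6, 0.5, -0.5]
gripper_width: 85.1
grasp_force: 0.0
```

```bash
python3 chk.py wrist 578.6 156.5 84; python3 - <<'E'
from h import *
go((581.7,-126.7,120),76.5)
E
```

```text
t 13.4 pos [578.2 156.1 139.3] z [-0.003 -0.001 -1.   ] cl yaw 80.93 w 85.1 F [ 0.6  0.5 -0.5] gf 0.0
1349 top [577.8 157.3  83.5] zsd 0.72 circ [578.6 157.4  14. ] rect ((578.5496826171875, 157.12916564941406), (26.859699249267578, 27.676156997680664), 81.06258392333984)
t 13.45 pos [578.2 156.1 139.1] z [-0.003 -0.001 -1.   ] cl yaw 80.94 w 85.4 F [ 0.8  0.2 -0.8] gf 0.0
  delta tool cm [ -4.8   -27.869   1.954]
  az 4.44
```

Request:
send_rows([
  {"gripper":-1,"x":-0.69,"y":-3.98,"z":0,"ax":0,"ay":0,"az":0},
  {"gripper":-1,"x":-0.69,"y":-3.98,"z":0,"ax":0,"ay":0,"az":0},
  {"gripper":-1,"x":-0.69,"y":-3.98,"z":0,"ax":0,"ay":0,"az":0},
  {"gripper":-1,"x":-0.69,"y":-3.98,"z":0,"ax":0,"ay":0,"az":0},
  {"gripper":-1,"x":-0.69,"y":-3.98,"z":0,"ax":0,"ay":0,"az":0},
])

```text
clock: 13.87
position: [581.0, -47.1, 139.5]
ee_rot: [0.079, 0.997, -0.0, -0.001]
contact_force: [2.0, -0.1, 0.4]
gripper_width: 85.4
grasp_force: 0.0
```

Request:
send_rows([
  {"gripper":-1,"x":-0.69,"y":-3.98,"z":0,"ax":0,"ay":0,"az":0},
  {"gripper":-1,"x":-0.69,"y":-3.98,"z":0,"ax":0,"ay":0,"az":4.4},
  {"gripper":-1,"x":0,"y":0,"z":2.0,"ax":0,"ay":0,"az":0},
  {"gripper":-1,"x":0,"y":0,"z":0,"ax":0,"ay":0,"az":0},
  {"gripper":-1,"x":0,"y":0,"z":0,"ax":0,"ay":0,"az":0},
])

```text
clock: 14.28
position: [581.5, -126.5, 118.7]
ee_rot: [0.117, 0.993, -0.0, -0.003]
contact_force: [0.4, 1.0, -0.0]
gripper_width: 85.6
grasp_force: 0.0
```

Request:
send_rows([
  {"gripper":-1,"x":0,"y":0,"z":0,"ax":0,"ay":0,"az":0},
])

```text
clock: 14.37
position: [583.0, -125.5, 120.5]
ee_rot: [0.116, 0.993, -0.0, -0.001]
contact_force: [-0.1, 0.4, 0.1]
gripper_width: 85.4
grasp_force: 0.0
```

```bash
python3 chk.py wrist 581.7 -126.7 74; python3 - <<'E'
from h import *
go((581.7,-126.7,35),76.5)
E
```

```text
t 14.37 pos [ 583.  -125.5  120.5] z [-0.001 -0.    -1.   ] cl yaw 76.64 w 85.4 F [-0.1  0.4  0.1] gf 0.0
2215 top [ 581.4 -126.    74. ] zsd 0.79 circ [ 582.1 -126.2   18.3] rect ((582.0989990234375, -126.31700897216797), (31.94049072265625, 36.43983840942383), 75.32263946533203)
t 14.42 pos [ 583.4 -125.2  121. ] z [ 0. -0. -1.] cl yaw 76.67 w 85.7 F [ 0.8 -0.7 -0.1] gf 0.0
  delta tool cm [ 0.132 -0.184  8.603]
  az 0.17
```

Request:
send_rows([
  {"gripper":-1,"x":0.1,"y":-0.14,"z":3.0,"ax":0,"ay":0,"az":0},
  {"gripper":-1,"x":0,"y":0,"z":3.0,"ax":0,"ay":0,"az":0},
  {"gripper":-1,"x":0,"y":0,"z":2.5,"ax":0,"ay":0,"az":0},
  {"gripper":-1,"x":0,"y":0,"z":0,"ax":0,"ay":0,"az":0},
  {"gripper":-1,"x":0,"y":0,"z":0,"ax":0,"ay":0,"az":0},
])

```text
clock: 14.83
position: [581.7, -126.3, 35.7]
ee_rot: [0.116, 0.993, -0.0, -0.001]
contact_force: [0.7, 0.2, 0.9]
gripper_width: 85.6
grasp_force: 0.0
```

Request:
send_rows([
  {"gripper":1,"x":0,"y":0,"z":0,"ax":0,"ay":0,"az":0},
  {"gripper":1,"x":0,"y":0,"z":0,"ax":0,"ay":0,"az":0},
  {"gripper":1,"x":0,"y":0,"z":0,"ax":0,"ay":0,"az":0},
  {"gripper":1,"x":0,"y":0,"z":0,"ax":0,"ay":0,"az":0},
  {"gripper":1,"x":0,"y":0,"z":0,"ax":0,"ay":0,"az":0},
])

```text
clock: 15.25
position: [582.6, -127.4, 37.2]
ee_rot: [0.117, 0.993, 0.0, 0.001]
contact_force: [-0.7, 0.6, 2.3]
gripper_width: 31.3
grasp_force: 59.9
```

Request:
send_rows([
  {"gripper":1,"x":0,"y":0,"z":0,"ax":0,"ay":0,"az":0},
  {"gripper":1,"x":0,"y":0,"z":0,"ax":0,"ay":0,"az":0},
])

```text
clock: 15.42
position: [582.6, -127.3, 37.2]
ee_rot: [0.117, 0.993, 0.0, 0.001]
contact_force: [-0.8, 1.4, 6.2]
gripper_width: 31.8
grasp_force: 60.2
```

```bash
python3 - <<'E'
from h import *
go((581.9,-126.4,35),76.5)
go((509.5,167.1,116),81)
E
```

```text
t 15.42 pos [ 582.6 -127.3   37.2] z [ 0.002 -0.    -1.   ] cl yaw 76.58 w 31.8 F [-0.8  1.4  6.2] gf 60.2
  delta tool cm [0.087 0.075 0.222]
  az 0.08
t 15.42 pos [ 582.6 -127.3   37.2] z [ 0.002 -0.    -1.   ] cl yaw 76.58 w 31.8 F [-0.8  1.4  6.2] gf 60.2
  delta tool cm [13.925 26.945 -7.9  ]
  az -4.42
```

Request:
send_rows([
  {"gripper":1,"x":0,"y":0,"z":-3.9,"ax":0,"ay":0,"az":0},
  {"gripper":1,"x":0,"y":0,"z":-3.9,"ax":0,"ay":0,"az":0},
  {"gripper":1,"x":1.73,"y":3.37,"z":0,"ax":0,"ay":0,"az":0},
  {"gripper":1,"x":1.73,"y":3.37,"z":0,"ax":0,"ay":0,"az":0},
  {"gripper":1,"x":1.73,"y":3.37,"z":0,"ax":0,"ay":0,"az":0},
])

```text
clock: 15.83
position: [553.8, -16.3, 113.9]
ee_rot: [0.119, 0.993, 0.0, -0.0]
contact_force: [0.0, 0.6, -3.2]
gripper_width: 31.0
grasp_force: 60.4
```

Request:
send_rows([
  {"gripper":1,"x":1.73,"y":3.37,"z":0,"ax":0,"ay":0,"az":0},
  {"gripper":1,"x":1.73,"y":3.37,"z":0,"ax":0,"ay":0,"az":0},
  {"gripper":1,"x":1.73,"y":3.37,"z":0,"ax":0,"ay":0,"az":0},
  {"gripper":1,"x":1.73,"y":3.37,"z":0,"ax":0,"ay":0,"az":0},
  {"gripper":1,"x":1.73,"y":3.37,"z":0,"ax":0,"ay":0,"az":-4.4},
])

```text
clock: 16.25
position: [508.4, 168.4, 113.2]
ee_rot: [0.079, 0.997, -0.0, -0.001]
contact_force: [0.8, -0.7, -2.0]
gripper_width: 31.3
grasp_force: 60.4
```

Request:
send_rows([
  {"gripper":1,"x":0,"y":0,"z":0,"ax":0,"ay":0,"az":0},
  {"gripper":1,"x":0,"y":0,"z":0,"ax":0,"ay":0,"az":0},
  {"gripper":1,"x":0,"y":0,"z":0,"ax":0,"ay":0,"az":0},
  {"gripper":1,"x":0,"y":0,"z":0,"ax":0,"ay":0,"az":0},
])

```text
clock: 16.58
position: [509.5, 166.0, 113.3]
ee_rot: [0.08, 0.997, -0.0, -0.001]
contact_force: [-0.4, -0.3, -2.9]
gripper_width: 31.4
grasp_force: 60.5
```

```bash
python3 - <<'E'
from h import *
go((510.2,167,37.2),81)
E
```

```text
t 16.58 pos [509.5 166.  113.3] z [-0.001 -0.001 -1.   ] cl yaw 80.86 w 31.4 F [-0.4 -0.3 -2.9] gf 60.5
  delta tool cm [-0.062  0.112  7.614]
  az -0.14
```

Request:
send_rows([
  {"gripper":1,"x":-0.06,"y":0.1,"z":2.5,"ax":0,"ay":0,"az":0},
  {"gripper":1,"x":0,"y":0,"z":2.5,"ax":0,"ay":0,"az":0},
  {"gripper":1,"x":0,"y":0,"z":1.9,"ax":0,"ay":0,"az":0},
  {"gripper":1,"x":0,"y":0,"z":0,"ax":0,"ay":0,"az":0},
  {"gripper":1,"x":0,"y":0,"z":0,"ax":0,"ay":0,"az":0},
])

```text
clock: 17.0
position: [510.4, 166.4, 44.1]
ee_rot: [0.08, 0.997, -0.001, -0.001]
contact_force: [0.5, 0.2, -2.0]
gripper_width: 31.4
grasp_force: 60.5
```

Request:
send_rows([
  {"gripper":1,"x":0,"y":0,"z":0.2,"ax":0,"ay":0,"az":0},
  {"gripper":1,"x":0,"y":0,"z":0.2,"ax":0,"ay":0,"az":0},
  {"gripper":1,"x":0,"y":0,"z":0.1,"ax":0,"ay":0,"az":0},
  {"gripper":1,"x":0,"y":0,"z":0,"ax":0,"ay":0,"az":0},
  {"gripper":1,"x":0,"y":0,"z":0,"ax":0,"ay":0,"az":0},
])

```text
clock: 17.42
position: [510.8, 168.1, 40.4]
ee_rot: [0.079, 0.997, 0.0, 0.0]
contact_force: [-1.5, -0.7, -2.6]
gripper_width: 31.0
grasp_force: 60.5
```

Request:
send_rows([
  {"gripper":1,"x":0.04,"y":-0.08,"z":0.1,"ax":0,"ay":0,"az":0},
  {"gripper":1,"x":0,"y":0,"z":0.1,"ax":0,"ay":0,"az":0},
  {"gripper":1,"x":0,"y":0,"z":0.1,"ax":0,"ay":0,"az":0},
  {"gripper":1,"x":0,"y":0,"z":0,"ax":0,"ay":0,"az":0},
  {"gripper":1,"x":0,"y":0,"z":0,"ax":0,"ay":0,"az":0},
])

```text
clock: 17.83
position: [510.0, 167.3, 37.2]
ee_rot: [0.079, 0.997, -0.0, 0.0]
contact_force: [-1.4, 0.2, 2.5]
gripper_width: 31.5
grasp_force: 61.1
```

Request:
send_rows([
  {"gripper":-1,"x":0,"y":0,"z":0,"ax":0,"ay":0,"az":0},
  {"gripper":-1,"x":0,"y":0,"z":0,"ax":0,"ay":0,"az":0},
  {"gripper":-1,"x":0,"y":0,"z":0,"ax":0,"ay":0,"az":0},
  {"gripper":-1,"x":0,"y":0,"z":0,"ax":0,"ay":0,"az":0},
  {"gripper":-1,"x":0,"y":0,"z":0,"ax":0,"ay":0,"az":0},
])

```text
clock: 18.25
position: [510.2, 167.3, 36.8]
ee_rot: [0.079, 0.997, 0.0, 0.0]
contact_force: [-0.2, -0.3, -1.8]
gripper_width: 85.2
grasp_force: 0.0
```

Request:
send_rows([
  {"gripper":-1,"x":0,"y":0,"z":-2.5,"ax":0,"ay":0,"az":0},
  {"gripper":-1,"x":0,"y":0,"z":-4.0,"ax":0,"ay":0,"az":0},
  {"gripper":-1,"x":0,"y":0,"z":-3.5,"ax":0,"ay":0,"az":0},
  {"gripper":-1,"x":0,"y":0,"z":0,"ax":0,"ay":0,"az":0},
  {"gripper":-1,"x":0,"y":0,"z":0,"ax":0,"ay":0,"az":0},
])

```text
clock: 18.67
position: [511.3, 168.1, 139.3]
ee_rot: [0.079, 0.997, 0.002, 0.002]
contact_force: [-0.4, 0.0, -0.7]
gripper_width: 85.6
grasp_force: 0.0
```

Request:
send_rows([
  {"gripper":-1,"x":0,"y":0,"z":0,"ax":0,"ay":0,"az":0},
  {"gripper":-1,"x":0,"y":0,"z":0,"ax":0,"ay":0,"az":0},
])

```text
clock: 18.83
position: [509.2, 166.7, 135.5]
ee_rot: [0.079, 0.997, -0.001, -0.001]
contact_force: [0.9, -0.2, 0.9]
gripper_width: 85.7
grasp_force: 0.0
```

```bash
python3 chk.py wrist 509.5 167 74; python3 - <<'E'
from h import *
go((650.3,-121.2,120),98)
E
```

```text
t 18.83 pos [509.2 166.7 135.5] z [-0.002 -0.001 -1.   ] cl yaw 80.93 w 85.7 F [ 0.9 -0.2  0.9] gf 0.0
1922 top [508.8 168.   73.3] zsd 0.74 circ [509.3 167.9  18.5] rect ((509.2137145996094, 167.791748046875), (31.841753005981445, 36.77046585083008), 81.5813217163086)
t 18.88 pos [509.2 166.7 135.4] z [-0.003 -0.002 -1.   ] cl yaw 80.94 w 85.2 F [-1.2 -0.9  0. ] gf 0.0
  delta tool cm [-18.47  -26.21    1.545]
  az -17.06
```

Request:
send_rows([
  {"gripper":-1,"x":-2.31,"y":-3.28,"z":0,"ax":0,"ay":0,"az":0},
  {"gripper":-1,"x":-2.31,"y":-3.28,"z":0,"ax":0,"ay":0,"az":0},
  {"gripper":-1,"x":-2.31,"y":-3.28,"z":0,"ax":0,"ay":0,"az":0},
  {"gripper":-1,"x":-2.31,"y":-3.28,"z":0,"ax":0,"ay":0,"az":0},
  {"gripper":-1,"x":-2.31,"y":-3.28,"z":0,"ax":0,"ay":0,"az":0},
])

```text
clock: 19.3
position: [598.3, -14.6, 135.3]
ee_rot: [0.079, 0.997, -0.0, -0.001]
contact_force: [0.6, 1.8, 0.3]
gripper_width: 85.3
grasp_force: 0.0
```

Request:
send_rows([
  {"gripper":-1,"x":-2.31,"y":-3.28,"z":0,"ax":0,"ay":0,"az":0},
  {"gripper":-1,"x":-2.31,"y":-3.28,"z":0,"ax":0,"ay":0,"az":0},
  {"gripper":-1,"x":-2.31,"y":-3.25,"z":0,"ax":0,"ay":0,"az":-5.7},
  {"gripper":-1,"x":0,"y":0,"z":0,"ax":0,"ay":0,"az":-5.7},
  {"gripper":-1,"x":0,"y":0,"z":0,"ax":0,"ay":0,"az":-5.7},
])

```text
clock: 19.72
position: [651.0, -123.4, 134.0]
ee_rot: [-0.071, 0.998, 0.0, -0.002]
contact_force: [0.3, 0.2, 0.2]
gripper_width: 85.6
grasp_force: 0.0
```

Request:
send_rows([
  {"gripper":-1,"x":0,"y":0,"z":1.5,"ax":0,"ay":0,"az":0},
  {"gripper":-1,"x":0,"y":0,"z":0,"ax":0,"ay":0,"az":0},
  {"gripper":-1,"x":0,"y":0,"z":0,"ax":0,"ay":0,"az":0},
  {"gripper":-1,"x":0,"y":0,"z":0,"ax":0,"ay":0,"az":0},
])

```text
clock: 20.05
position: [651.1, -120.6, 121.2]
ee_rot: [-0.07, 0.998, -0.0, -0.001]
contact_force: [0.1, -0.1, 0.1]
gripper_width: 85.9
grasp_force: 0.0
```

```bash
python3 chk.py wrist 650.3 -121.2 78; python3 - <<'E'
from h import *
go((650.3,-121.2,36),98)
E
```

```text
t 20.05 pos [ 651.1 -120.6  121.2] z [-0.001 -0.    -1.   ] cl yaw 98.06 w 85.9 F [ 0.1 -0.1  0.1] gf 0.0
2210 top [ 649.9 -121.1   78.1] zsd 0.79 circ [ 650.8 -120.8   17. ] rect ((650.7440795898438, -120.90544128417969), (33.02394485473633, 32.94168472290039), 7.136782169342041)
t 20.1 pos [ 651.5 -120.5  121.8] z [-0. -0. -1.] cl yaw 98.08 w 85.1 F [-0.9 -0.2 -0.2] gf 0.0
  delta tool cm [ 0.124 -0.055  8.584]
  az 0.08
```

Request:
send_rows([
  {"gripper":-1,"x":0.1,"y":-0.05,"z":3.0,"ax":0,"ay":0,"az":0},
  {"gripper":-1,"x":0,"y":0,"z":3.0,"ax":0,"ay":0,"az":0},
  {"gripper":-1,"x":0,"y":0,"z":2.5,"ax":0,"ay":0,"az":0},
  {"gripper":-1,"x":0,"y":0,"z":0,"ax":0,"ay":0,"az":0},
  {"gripper":-1,"x":0,"y":0,"z":0,"ax":0,"ay":0,"az":0},
])

```text
clock: 20.52
position: [650.0, -121.2, 36.3]
ee_rot: [-0.071, 0.998, -0.0, -0.001]
contact_force: [0.3, -0.5, 0.6]
gripper_width: 85.6
grasp_force: 0.0
```

Request:
send_rows([
  {"gripper":1,"x":0,"y":0,"z":0,"ax":0,"ay":0,"az":0},
  {"gripper":1,"x":0,"y":0,"z":0,"ax":0,"ay":0,"az":0},
  {"gripper":1,"x":0,"y":0,"z":0,"ax":0,"ay":0,"az":0},
  {"gripper":1,"x":0,"y":0,"z":0,"ax":0,"ay":0,"az":0},
  {"gripper":1,"x":0,"y":0,"z":0,"ax":0,"ay":0,"az":0},
])

```text
clock: 20.93
position: [651.4, -121.3, 38.5]
ee_rot: [-0.07, 0.998, -0.0, 0.001]
contact_force: [-0.2, 0.6, 3.0]
gripper_width: 32.7
grasp_force: 60.2
```

Request:
send_rows([
  {"gripper":1,"x":0,"y":0,"z":0,"ax":0,"ay":0,"az":0},
  {"gripper":1,"x":0,"y":0,"z":0,"ax":0,"ay":0,"az":0},
])

```text
clock: 21.1
position: [651.4, -121.3, 38.5]
ee_rot: [-0.07, 0.998, -0.0, 0.001]
contact_force: [-0.9, 0.8, 7.9]
gripper_width: 32.0
grasp_force: 60.3
```

```bash
python3 - <<'E'
from h import *
go((650.6,-121,36),98)
go((440.4,177.6,116),81)
E
```

```text
t 21.1 pos [ 651.4 -121.3   38.5] z [ 0.003 -0.    -1.   ] cl yaw 98.08 w 32.0 F [-0.9  0.8  7.9] gf 60.3
  delta tool cm [0.072 0.043 0.251]
  az 0.08
t 21.1 pos [ 651.4 -121.3   38.5] z [ 0.003 -0.    -1.   ] cl yaw 98.08 w 32.0 F [-0.9  0.8  7.9] gf 60.3
  delta tool cm [16.665 32.555 -7.814]
  az 17.08
```

Request:
send_rows([
  {"gripper":1,"x":0,"y":0,"z":-4.0,"ax":0,"ay":0,"az":0},
  {"gripper":1,"x":0,"y":0,"z":-4.0,"ax":0,"ay":0,"az":0},
  {"gripper":1,"x":1.84,"y":3.62,"z":0,"ax":0,"ay":0,"az":0},
  {"gripper":1,"x":1.84,"y":3.62,"z":0,"ax":0,"ay":0,"az":0},
  {"gripper":1,"x":1.84,"y":3.62,"z":0,"ax":0,"ay":0,"az":0},
])

```text
clock: 21.52
position: [578.7, -20.9, 116.2]
ee_rot: [-0.069, 0.998, 0.001, -0.001]
contact_force: [-0.3, 0.9, -3.6]
gripper_width: 32.6
grasp_force: 60.9
```

Request:
send_rows([
  {"gripper":1,"x":1.84,"y":3.62,"z":0,"ax":0,"ay":0,"az":0},
  {"gripper":1,"x":1.84,"y":3.62,"z":0,"ax":0,"ay":0,"az":0},
  {"gripper":1,"x":1.84,"y":3.62,"z":0,"ax":0,"ay":0,"az":0},
  {"gripper":1,"x":1.84,"y":3.62,"z":0,"ax":0,"ay":0,"az":0},
  {"gripper":1,"x":1.84,"y":3.62,"z":0,"ax":0,"ay":0,"az":0},
])

```text
clock: 21.93
position: [461.8, 145.6, 116.0]
ee_rot: [-0.07, 0.998, -0.0, -0.001]
contact_force: [0.5, 0.9, -3.7]
gripper_width: 32.3
grasp_force: 60.9
```

Request:
send_rows([
  {"gripper":1,"x":1.84,"y":3.62,"z":0,"ax":0,"ay":0,"az":5.7},
  {"gripper":1,"x":0,"y":0,"z":0,"ax":0,"ay":0,"az":5.7},
  {"gripper":1,"x":0,"y":0,"z":0,"ax":0,"ay":0,"az":5.7},
  {"gripper":1,"x":0,"y":0,"z":0,"ax":0,"ay":0,"az":0},
  {"gripper":1,"x":0,"y":0,"z":0,"ax":0,"ay":0,"az":0},
])

```text
clock: 22.35
position: [440.8, 176.9, 116.2]
ee_rot: [0.076, 0.997, -0.0, -0.001]
contact_force: [-0.4, -0.4, -3.4]
gripper_width: 32.4
grasp_force: 61.2
```

Request:
send_rows([
  {"gripper":1,"x":0,"y":0,"z":0,"ax":0,"ay":0,"az":0},
  {"gripper":1,"x":0,"y":0,"z":0,"ax":0,"ay":0,"az":0},
])

```text
clock: 22.52
position: [441.5, 176.5, 116.5]
ee_rot: [0.077, 0.997, -0.0, -0.0]
contact_force: [-0.4, -0.0, -2.1]
gripper_width: 32.8
grasp_force: 61.1
```

```bash
python3 - <<'E'
from h import *
go((441.1,177.5,38.5),81)
E
```

```text
t 22.52 pos [441.5 176.5 116.5] z [-0.001 -0.    -1.   ] cl yaw 81.13 w 32.8 F [-0.4 -0.  -2.1] gf 61.1
  delta tool cm [0.05  0.093 7.799]
  az 0.13
```

Request:
send_rows([
  {"gripper":1,"x":0.04,"y":0.08,"z":2.5,"ax":0,"ay":0,"az":0},
  {"gripper":1,"x":0,"y":0,"z":2.5,"ax":0,"ay":0,"az":0},
  {"gripper":1,"x":0,"y":0,"z":2.0,"ax":0,"ay":0,"az":0},
  {"gripper":1,"x":0,"y":0,"z":0.2,"ax":0,"ay":0,"az":0},
  {"gripper":1,"x":0,"y":0,"z":0,"ax":0,"ay":0,"az":0},
])

```text
clock: 22.93
position: [440.9, 177.1, 43.9]
ee_rot: [0.078, 0.997, -0.001, -0.001]
contact_force: [-1.0, 0.1, -2.9]
gripper_width: 32.5
grasp_force: 61.1
```

Request:
send_rows([
  {"gripper":1,"x":0,"y":0,"z":0.2,"ax":0,"ay":0,"az":0},
  {"gripper":1,"x":0,"y":0,"z":0.1,"ax":0,"ay":0,"az":0},
  {"gripper":1,"x":0,"y":0,"z":0,"ax":0,"ay":0,"az":0},
  {"gripper":1,"x":0,"y":0,"z":0,"ax":0,"ay":0,"az":0},
])

```text
clock: 23.27
position: [441.7, 178.4, 42.7]
ee_rot: [0.077, 0.997, 0.001, 0.001]
contact_force: [-0.2, -0.9, -2.5]
gripper_width: 32.5
grasp_force: 61.2
```

Request:
send_rows([
  {"gripper":1,"x":0,"y":-0.06,"z":0.1,"ax":0,"ay":0,"az":0},
  {"gripper":1,"x":0,"y":0,"z":0.1,"ax":0,"ay":0,"az":0},
  {"gripper":1,"x":0,"y":0,"z":0.1,"ax":0,"ay":0,"az":0},
  {"gripper":1,"x":0,"y":0,"z":0,"ax":0,"ay":0,"az":0},
  {"gripper":1,"x":0,"y":0,"z":0,"ax":0,"ay":0,"az":0},
])

```text
clock: 23.68
position: [441.1, 177.4, 38.7]
ee_rot: [0.077, 0.997, -0.0, -0.0]
contact_force: [-0.0, 0.4, -3.1]
gripper_width: 32.1
grasp_force: 61.2
```

Request:
send_rows([
  {"gripper":1,"x":0,"y":0,"z":0.05,"ax":0,"ay":0,"az":0},
  {"gripper":1,"x":0,"y":0,"z":0,"ax":0,"ay":0,"az":0},
  {"gripper":1,"x":0,"y":0,"z":0,"ax":0,"ay":0,"az":0},
])

```text
clock: 23.93
position: [441.2, 177.5, 38.5]
ee_rot: [0.077, 0.997, 0.0, 0.0]
contact_force: [-0.4, 0.8, -0.2]
gripper_width: 32.9
grasp_force: 61.6
```

In contact, so I release and retreat upwards, then to the side for a clear view.

Request:
send_rows([
  {"gripper":-1,"x":0,"y":0,"z":0,"ax":0,"ay":0,"az":0},
  {"gripper":-1,"x":0,"y":0,"z":0,"ax":0,"ay":0,"az":0},
  {"gripper":-1,"x":0,"y":0,"z":0,"ax":0,"ay":0,"az":0},
  {"gripper":-1,"x":0,"y":0,"z":0,"ax":0,"ay":0,"az":0},
  {"gripper":-1,"x":0,"y":0,"z":0,"ax":0,"ay":0,"az":0},
])

```text
clock: 24.35
position: [441.3, 177.6, 38.5]
ee_rot: [0.077, 0.997, 0.0, 0.0]
contact_force: [0.6, -0.2, 0.5]
gripper_width: 85.2
grasp_force: 0.0
```

Request:
send_rows([
  {"gripper":-1,"x":0,"y":0,"z":-2.5,"ax":0,"ay":0,"az":0},
  {"gripper":-1,"x":0,"y":0,"z":-4.0,"ax":0,"ay":0,"az":0},
  {"gripper":-1,"x":0,"y":0,"z":-4.0,"ax":0,"ay":0,"az":0},
  {"gripper":-1,"x":0,"y":0,"z":-4.0,"ax":0,"ay":0,"az":0},
  {"gripper":-1,"x":0,"y":0,"z":-4.0,"ax":0,"ay":0,"az":0},
])

```text
clock: 24.77
position: [440.7, 177.1, 225.5]
ee_rot: [0.077, 0.997, 0.0, 0.0]
contact_force: [0.8, 0.2, 0.1]
gripper_width: 85.3
grasp_force: 0.0
```

Request:
send_rows([
  {"gripper":-1,"x":-4.0,"y":0,"z":0,"ax":0,"ay":0,"az":0},
  {"gripper":-1,"x":-4.0,"y":0,"z":0,"ax":0,"ay":0,"az":0},
  {"gripper":-1,"x":-4.0,"y":0,"z":0,"ax":0,"ay":0,"az":0},
  {"gripper":-1,"x":0,"y":0,"z":0,"ax":0,"ay":0,"az":0},
  {"gripper":-1,"x":0,"y":0,"z":0,"ax":0,"ay":0,"az":0},
])

```text
clock: 25.18
position: [560.8, 158.2, 221.8]
ee_rot: [0.079, 0.997, -0.001, -0.001]
contact_force: [-0.3, -0.6, 0.0]
gripper_width: 85.4
grasp_force: 0.0
```

Request:
send_rows([
  {"gripper":-1,"x":0,"y":0,"z":0,"ax":0,"ay":0,"az":0},
  {"gripper":-1,"x":0,"y":0,"z":0,"ax":0,"ay":0,"az":0},
])

```text
clock: 25.35
position: [558.8, 158.9, 223.3]
ee_rot: [0.077, 0.997, -0.0, -0.0]
contact_force: [-0.6, -0.2, -0.1]
gripper_width: 85.1
grasp_force: 0.0
```

```bash
python3 chk.py wrist 440.3 177.6 78;python3 chk.py wrist 509.5 167 74;python3 chk.py wrist 578.6 156.5 84;python3 chk.py wrist 647.6 146 82; python3 rests.py w9
```

```text
t 25.35 pos [558.8 158.9 223.3] z [-0.001 -0.    -1.   ] cl yaw 81.15 w 85.1 F [-0.6 -0.2 -0.1] gf 0.0
1345 top [440.9 178.   77.8] zsd 0.77 circ [440.8 178.3  17.1] rect ((440.4358825683594, 178.06520080566406), (32.614376068115234, 33.29587936401367), 81.45399475097656)
t 25.4 pos [558.8 159.  223.6] z [ 0.  0. -1.] cl yaw 81.17 w 85.4 F [-1.3 -0.1 -0.4] gf 0.0
1139 top [509.3 168.4  73.6] zsd 0.78 circ [509.7 168.2  18.2] rect ((509.8774719238281, 168.39076232910156), (31.56763458251953, 36.12781524658203), 80.53358459472656)
t 25.45 pos [558.9 159.1 223.8] z [ 0.  0. -1.] cl yaw 81.18 w 85.9 F [-0.3  0.3 -0.9] gf 0.0
680 top [578.  157.5  83.7] zsd 0.75 circ [578.5 157.5  13.9] rect ((578.1956176757812, 157.42039489746094), (27.11836814880371, 27.00417709350586), 36.51371765136719)
t 25.5 pos [559.  159.2 223.9] z [ 0.001  0.    -1.   ] cl yaw 81.18 w 85.3 F [ 0.3 -0.7 -0.9] gf 0.0
842 top [646.3 146.9  81.6] zsd 0.87 circ [647.3 146.9  20.1] rect ((647.4005737304688, 146.8020782470703), (30.122068405151367, 30.316850662231445), 80.5930404663086)
t 25.55 pos [559.1 159.2 223.9] z [ 0.001  0.    -1.   ] cl yaw 81.18 w 85.4 F [-0.3 -0.2 -0.8] gf 0.0
554 [638.1 146.4  27.8] [647.6 146.   24.9]
279 [565.6 155.1  27.8] [578.4 156.6  24.8]
715 [504.2 167.1  27.5] [509.5 167.5  25.1]
698 [449.9 175.6  27.5] [440.6 177.7  25. ]
```

View pics/w9.png

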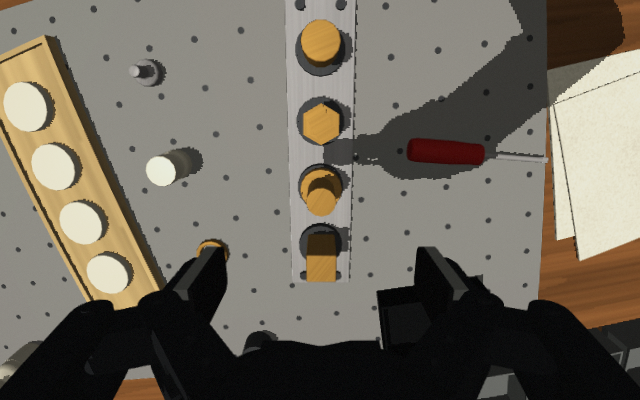

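The picture shows all four parts standing upright within about 1 mm of their rests' centres: cylinder (321,45) on the nearest, hexagon (321,122), flanged (321,190), and square (321,258) on the farthest. The tray is empty and the gripper is clear.

```bash
python3 -c "
from bench import arm; print(arm.job_done())"
```

```text
the job is handed in; nothing more can be done
None
```

The four brass parts stand upright on the fixture in reverse order (square on the farthest rest, then flanged, hexagon, and cylinder on the nearest), each within about 1 mm of its rest's middle, and the job is handed in.

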